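# Stack a sample on the microscope carriage and slide it under the lens

### The job

With the sample carriage still pulled out, stack the white ceramic disc, then the copper disc, then the black clamp ring flat and centred on the carriage's crosshair mark, all within 8 mm of it, setting each one down rather than dropping it. Then slide the carriage by its red knob fully home under the objective, with the stack still centred. Let nothing touch the microscope's lens or head, and leave everything else on the table where it is.

Things in the scene. Friction and masses are not known exactly. Their poses are not given: they have to be found in the camera images.
- ceramic: White ceramic disc, 68 mm diameter, 14 mm thick, lying flat on the table. Origin: centre of its underside; z up. Goes at the bottom of the stack.
- copper: Copper-coloured metal disc, 64 mm diameter, 12 mm thick, lying flat on the table. Origin: centre of its underside; z up. Goes in the middle.
- clamp: Black clamp ring, 66 mm outer diameter, 30 mm hole, 12 mm thick, lying flat on the table. Origin: centre of its underside; z up. Goes on top.
- carriage_mark (a point): Crosshair in a black circle (80 mm diameter) on the flat aluminium sample carriage (120 mm wide, 160 mm long, top 90 mm above the table). The point is the crosshair's centre on the top face; it rides with the carriage. z up; y is the direction in which the carriage slides home.
- carriage_knob (a point): Red upright knob, a round post 20 mm in diameter and 45 mm tall, on the carriage's tongue at its outer end, 130 mm from the crosshair along the mark's -y. The point is the centre of the knob's top, 45 mm above the carriage's top face; axes as the mark's. Pinch it from above, or push it.
- carriage (a joint): Travel of the carriage along its straight level track, m: 0 fully pulled out, 0.24 fully home against the stop with the crosshair right under the objective. It stays where it is left; about 2.5 N moves it.
- optics: White microscope head with lens; do not touch. Origin: lowest point of the steel objective, 60 mm above the carriage top, so the 38 mm stack passes below it. Objective radius 17 mm; from 48 mm above the origin a black nosepiece, radius 42 mm; from 72 mm above it the head and arm, 110 mm wide, reaching 45 mm to -y and on to the column at +y. Axes as the mark's.
- filter: Green plastic disc, 66 mm diameter, 12 mm thick, lying among the others; not part of the stack, leave it. Origin: centre of its underside.
- cleaner: Bottle, 60 mm diameter, 150 mm tall, bystander. Origin: centre of its underside.
- driver: Screwdriver, 170 mm long, lying on the table, bystander. Its x runs along the tool.
- dish: Shallow glass dish, 96 mm diameter, 18 mm high, bystander. Origin: centre of its underside.
- slidebox: Blue flat box, 90 x 170 x 35 mm, bystander. Origin: centre of its underside.
- jar: Jar with a white lid, 70 mm diameter, 80 mm tall, bystander. Origin: centre of its underside.
Things that resemble listed ones, but are neither listed nor needed, are in the scene too. Several things have the shape of the copper; the one meant has the colours described above.

How it is judged (in metres and radians):
On the way, in this order (a step that is already met when the one before it is completed fails the run):
1. the ceramic disc lies flat, centred on the crosshair and released, the carriage still out (joint below 0.12 m) (horizontal distance between ceramic and carriage_mark below 0.008 m and z of ceramic in the frame of carriage_mark between -0.004 and 0.004 m and angle between ceramic's own z axis and vertical below 0.08 rad and contact force between ceramic and the fingers below 0.05 N and value of joint carriage below 0.12 m), for 0.2 s.
2. the copper disc lies centred on the ceramic disc, released, the carriage still out (horizontal distance between each of ceramic, copper and carriage_mark below 0.008 m and z of ceramic in the frame of carriage_mark between -0.004 and 0.004 m and angle between each of ceramic, copper's own z axis and vertical below 0.08 rad and z of copper in the frame of carriage_mark between 0.01 and 0.018 m and contact force between copper and the fingers below 0.05 N and value of joint carriage below 0.12 m), for 0.2 s.
3. the clamp ring lies centred on the copper disc, released, the carriage still out (horizontal distance between each of ceramic, copper, clamp and carriage_mark below 0.008 m and z of ceramic in the frame of carriage_mark between -0.004 and 0.004 m and angle between each of ceramic, copper, clamp's own z axis and vertical below 0.08 rad and z of copper in the frame of carriage_mark between 0.01 and 0.018 m and z of clamp in the frame of carriage_mark between 0.022 and 0.03 m and contact force between clamp and the fingers below 0.05 N and value of joint carriage below 0.12 m), for 0.2 s.
At the end, for the whole second after the job is handed in: The carriage is home (joint above 0.232 m) and the ceramic disc, copper disc and clamp ring lie on it in that order from below, flat (within 0.08 rad, heights within 4 mm), at rest, each within 8 mm of the crosshair horizontally (horizontal distance between each of ceramic, copper, clamp and carriage_mark below 0.008 m and z of ceramic in the frame of carriage_mark between -0.004 and 0.004 m and angle between each of ceramic, copper, clamp's own z axis and vertical below 0.08 rad and linear speed of each of ceramic, copper, clamp below 0.02 m/s and z of copper in the frame of carriage_mark between 0.01 and 0.018 m and z of clamp in the frame of carriage_mark between 0.022 and 0.03 m and value of joint carriage above 0.232 m); the robot touches nothing.
It fails at once if the microscope's head or lens is touched (over 1 N) (contact force between optics and anything else above 1 N).
It fails at once if a disc or the ring is dropped (moves faster than 0.6 m/s out of the fingers) ((contact force between ceramic and the fingers below 0.05 N and linear speed of ceramic above 0.6 m/s) or (contact force between copper and the fingers below 0.05 N and linear speed of copper above 0.6 m/s) or (contact force between clamp and the fingers below 0.05 N and linear speed of clamp above 0.6 m/s)).
It fails at once if the green disc, bottle, screwdriver, dish, box or jar is moved by more than 25 mm (distance of any of filter, cleaner, driver, dish, slidebox, jar from where it was at the start of the episode above 0.025 m).
It also fails if it takes over 72 s, if anything falls off the work surface, if the arm or the gripper's body presses on something with over 40 N, if the wrist force passes 120 N, or if a joint passes its speed limit or range.

### The arm

A 6-joint arm with a two-finger parallel gripper is mounted at the origin on the work surface. World frame = base frame: x ahead of the robot, y to its left, z up, the work surface at z = 0. Lengths are in mm, angles in degrees, forces in N, time in s.
With the tool pointing down it reaches from about 300 to 850 mm from the base axis. Payload 4.2 kg.
Tool frame: the origin (TCP) lies midway between the tips of the shut fingers; the grasp point (between the pads) lies 19 mm behind it; z points along the fingers, y is the line along which they close (so a half turn about z gives the same grasp; the last joint's range is limited). The gripper opens to 91 mm and grips with 3 to 60 N. Pads are 32 mm wide; open, the fingers measure 118 mm over their backs; the gripper's body (76 mm by 178 mm) begins 60 mm behind the grasp point.
Start: joints at [63.369, 18.312, 89.639, -0, 72.044, -1.146], TCP at [247.414, 519.066, 213.976] pointing down, gripper open.
Joint ranges: [-177.97, 177.97], [-48.28, 115.42], [12.27, 149.76], [-77.06, 257.06], [2.81, 150.46], [-146.56, 146.56]. Speed limits (degrees/s): [147.25, 147.25, 180, 180, 180, 180].

### API

Orientations are given as [roll, pitch, yaw] about the fixed x, y, z axes, in that order (R = Rz(yaw) Ry(pitch) Rx(roll)).
In Python, from workcell import env gives the robot as it stands.
- The arm moves only by the tool jog_arm, never from a script. Its argument "steps" is one flat list of numbers, 5 for each row, row after row: the closure, from 0 (fully open) to 1 (shut), then the shift along the tool's x, y, z in cm, then the turn about the tool's z in degrees. A call has 1 to 20 rows; each row is the pose to reach, as a shift and turn from the pose commanded when the call began, along the tool's axes at that moment; what a row does not reach only later rows make up. A row lasts 1/10 s, in which the tool goes at most 50 mm and 8.59 degrees, less where a joint would pass 70% of its speed; a pose out of reach is approached as far as the arm can. A call with a gripper value outside its range is refused whole. The fingers move at their own pace and stop on an object; "force" is the grip in N (left out, the last holds). Time passes only in rows, so rows that repeat a pose let the fingers close. It gives the time, the measured TCP pose, the force and the opening at its end, in the units of the state.
- env.state(): the state, without advancing time (a new reading comes with each control period).
- env.grab_frame(name): name is "scene" or "top" or "wrist"; returns the picture (400x640x3 uint8, red, green, blue); there is no depth.
- env.camera_params(name): a dict with "fx", "fy", "cx", "cy" (pixels), "k1" (the pictures are not rectified: a ray, as slopes to the right and down, at radius r is drawn at 1 + k1 r^2 times it, then the intrinsics apply), "R" (3x3) and "t" (3): a world point X has camera coordinates R X + t. Camera axes: x right, y down, z forward; pixel columns grow to the right and rows downward; lengths in mm; the calibration is good to about 2 mm. A picture is of the moment at which its call begins: read the wrist's pose just before it. camera_params takes no time and is no camera call; for the wrist camera it gives the pose at the moment of the call.
- env.job_done(): hands the job in, once; it reports no verdict.
The state is a dict: "time_s": time; "qpos": joint angles; "qvel": joint speeds; "effort": joint torques, N m; "ee_pos": TCP position; "ee_rot": TCP orientation; "force": force on the tool from outside, world axes, zero at the start; "torque": the same for the moment, N m; "gripper_width": finger opening in mm.
Only numpy, scipy, OpenCV 4.12 (cv2) and the standard library are available. Lean on these libraries where they do the work, as an engineer would, in place of code of your own. Each camera call takes 0.05 s, during which the arm holds its last target. There are 200 camera calls.

## Working session

There is one attempt and no reset: what is moved stays moved. The work goes in short steps, Python scripts to look and compute and a tool call to move; the robot and the scene stay as the last step left them, time stands still between calls to the robot, and variables do not carry over. Pictures are saved under pics/ and viewed, on a budget of 10 in all, crops included, one or two more only if the job needs it, and the job is handed in when it is done.

Besides the shell and the picture viewer there is one more tool, called after ">>>" as name(argument=value, ...) on one line, values as JSON. jog_arm: Moves the arm, as the interface text tells. Its arguments: {"type":"object","properties":{"steps":{"type":"array","items":{"type":"number"}},"force":{"type":"number"}},"required":["steps"]}

```bash
ls; mkdir -p pics
cat > h.py <<'E'
import numpy as np, cv2
from workcell import env
def cast(c,uv,z):
    uv=np.atleast_2d(np.float64(uv)); R=np.array(c['R']);t=np.array(c['t'])
    d=np.stack([(uv[:,0]-c['cx'])/c['fx'],(uv[:,1]-c['cy'])/c['fy']],1)
    u=d.copy()
    for _ in range(20): u=d/(1+c['k1']*(u**2).sum(1,keepdims=True))
    r=np.c_[u,np.ones(len(u))]@R; o=-R.T@t
    return o+r*((z-o[2])/r[:,2:3])
def proj(c,X):
    X=np.atleast_2d(X)@np.array(c['R']).T+np.array(c['t']); u=X[:,:2]/X[:,2:]
    u=u*(1+c['k1']*(u**2).sum(1,keepdims=True))
    return u*[c['fx'],c['fy']]+[c['cx'],c['cy']]
def grab(n,name):
    c=env.camera_params(n); f=env.grab_frame(n); cv2.imwrite('pics/%s.png'%name,f[:,:,::-1]); np.save('pics/%s.npy'%name,f)
    import pickle; pickle.dump(c,open('pics/%s.pkl'%name,'wb')); return c,f
def load(name):
    import pickle; return pickle.load(open('pics/%s.pkl'%name,'rb')),np.load('pics/%s.npy'%name)
E
python3 - <<'E'
from h import *
print(env.state())
for n in('top','scene'):
    c,f=grab(n,n); R=np.array(c['R']);print(n,c,-R.T@np.array(c['t']))
E
```

```text
pics
{'time_s': 0.0, 'qpos': array([ 6.33674987e+01,  1.83532744e+01,  8.97071766e+01, -1.03134750e-03,
        7.20435887e+01, -1.14692295e+00]), 'qvel': array([ 3.02537665e-02, -1.03662161e-02,  3.84627095e-02, -5.28804598e-05,
       -6.80300777e-02, -3.56473506e-03]), 'effort': array([ 7.81135914e-04, -4.12463021e+01, -2.31976354e+01,  7.28213880e-02,
        4.56585386e-02, -1.35243058e-04]), 'ee_pos': array([247.19840982, 518.58676802, 213.09868924]), 'ee_rot': array([-1.79895961e+02, -1.10214755e-03,  1.54514739e+02]), 'force': array([-0.79407877,  0.34829828,  0.88854076]), 'torque': array([0.00720703, 0.0173899 , 0.03411475]), 'gripper_width': 91.11074865943415}
top {'fx': 369.2166127216723, 'fy': 369.2166127216723, 'cx': 317.30005038755206, 'cy': 194.92201879785588, 'k1': 0.019279773172333193, 'R': array([[ 0.01211125, -0.99992042, -0.00353098],
       [-0.97436261, -0.01100817, -0.22471386],
       [ 0.22465711,  0.00616202, -0.9744184 ]]), 't': array([-139.4199568 ,  571.31051578, 1254.94388758])} [ 276.42009545 -140.85276766 1350.72951379]
scene {'fx': 363.0356324497632, 'fy': 363.0356324497632, 'cx': 314.2688600719155, 'cy': 203.72640029897735, 'k1': -0.038492354022452074, 'R': array([[-0.54202572,  0.84034307, -0.0056248 ],
       [ 0.58808352,  0.37451868, -0.71686367],
       [-0.60030483, -0.3918664 , -0.69719067]]), 't': array([ 409.3899063 , -186.29686295, 1306.26811853])} [1115.61703463  237.62626897  779.47123253]
```

View pics/top.png

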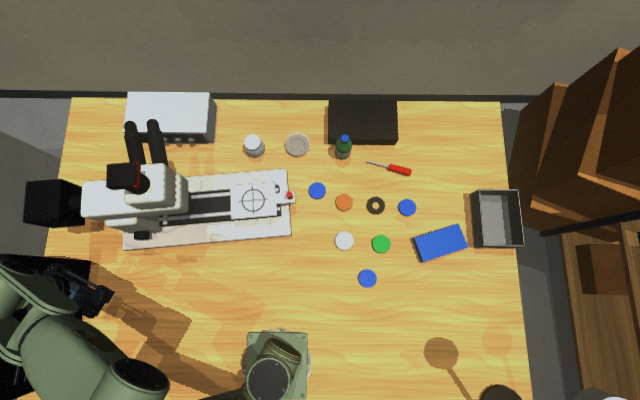

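View pics/scene.png

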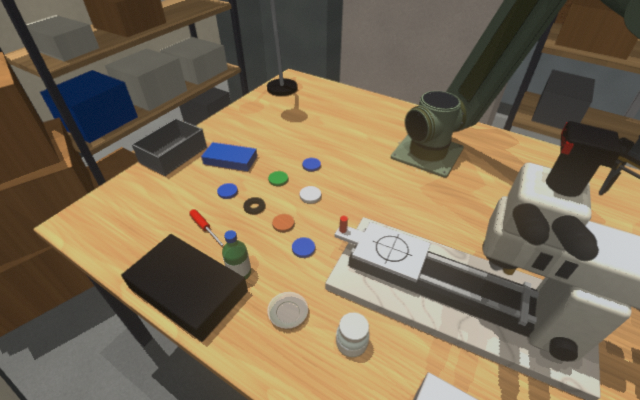

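The top view shows the white disc at (344,241), copper (344,202), black ring (375,205), green (381,244), crosshair (253,200) and knob (290,195). The scene view agrees: white (310,195), copper (283,222), ring (254,205).
Possible mix-ups are the blue discs at (317,190), (407,208) and (367,278), which have the copper's shape; the green filter for any disc; and the jar lid (253,145) and dish (297,145) for the white disc. By colour I choose 344,241 / 344,202 / 375,205.

```bash
cat > m.py <<'E'
from h import *
def blob(f,kind,near,rad=30):
    h=cv2.cvtColor(f,cv2.COLOR_RGB2HSV).astype(int); H,S,V=h[...,0],h[...,1],h[...,2]
    m={'white':(S<45)&(V>150),'copper':((H<11)|(H>174))&(S>110)&(V>90),'black':(V<75),'red':((H<6)|(H>172))&(S>150)&(V>80),'dark':V<110}[kind]
    yy,xx=np.mgrid[:f.shape[0],:f.shape[1]]; m=m&(np.hypot(xx-near[0],yy-near[1])<rad)
    n,l,s,c=cv2.connectedComponentsWithStats(m.astype(np.uint8)); i=1+np.argmax(s[1:,4])
    k=cv2.findContours((l==i).astype(np.uint8),cv2.RETR_EXTERNAL,cv2.CHAIN_APPROX_NONE)[0][0]
    return k[:,0,:].astype(float)
def circ(c,k,z):
    P=cast(c,k,z)[:,:2]; h=cv2.convexHull(P.astype(np.float32))[:,0]
    (e,ax,a)=cv2.fitEllipse(h) if len(h)>5 else ((0,0),(0,0),0)
    return np.round(e,1),np.round(ax,1),P.mean(0).round(1)
E
python3 - <<'E'
from m import *
for n,Q in(('top',dict(ceramic=((344,241),'white',14),copper=((344,202),'copper',12),clamp=((375,205),'black',12),mark=((253,200),'dark',90),knob=((290,195),'red',130))),
 ('scene',dict(ceramic=((310,195),'white',14),copper=((283,222),'copper',12),clamp=((254,205),'black',12),mark=((392,248),'dark',90),knob=((344,224),'red',125)))):
    c,f=load(n)
    for k,(p,kd,z) in Q.items(): print(n,k,*circ(c,blob(f,kd,p,20 if k!='mark' else 26),z))
c,f=load('top'); a=f[150:300,230:430]; cv2.imwrite('pics/crop.png',cv2.resize(a,None,fx=4,fy=4,interpolation=2)[:,:,::-1])
E
```

```text
top ceramic [ 418.3 -230.5] [65.5 65.8] [ 417.7 -230.3]Traceback (most recent call last):
  File "<stdin>", line 5, in <module>
  File "m.py", line 6, in blob
    n,l,s,c=cv2.connectedComponentsWithStats(m.astype(np.uint8)); i=1+np.argmax(s[1:,4])
                                                                      ~~~~~~~~~^^^^^^^^^
    return _wrapfunc(a, 'argmax', axis=axis, out=out, **kwds)
    return bound(*args, **kwds)
ValueError: attempt to get argmax of an empty sequence
```

Run:
```python
from m import *
c,f=load('top'); h=cv2.cvtColor(f,cv2.COLOR_RGB2HSV)
for p in((344,202),(344,215),(367,205),(267,200),(263,206),(290,195)): print(p,h[p[1],p[0]])
a=f[150:300,230:430]; cv2.imwrite('pics/crop.png',cv2.resize(a,None,fx=4,fy=4,interpolation=2)[:,:,::-1])
```

```text
(344, 202) [ 13 177 207]
(344, 215) [ 24 121 207]
(367, 205) [ 21 109  63]
(267, 200) [101  10 214]
(263, 206) [103   9 202]
(290, 195) [  3 192 208]
```

View pics/crop.png

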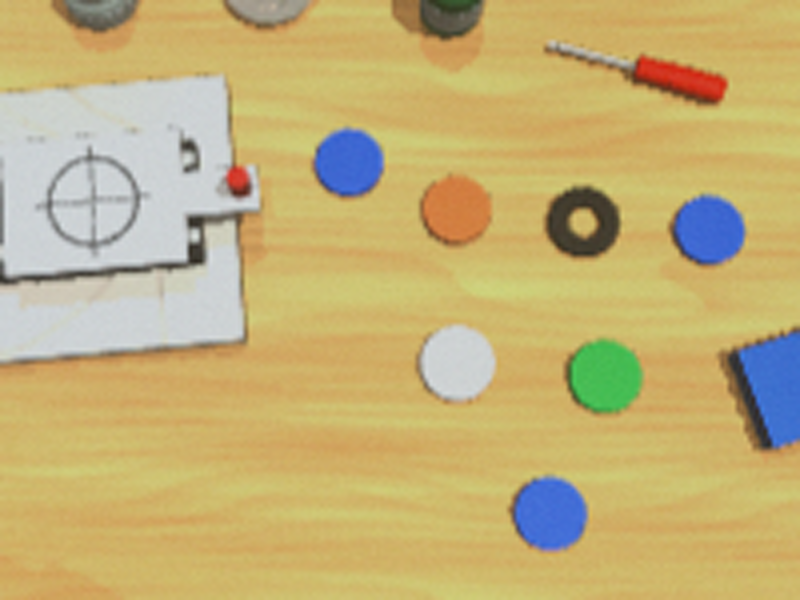

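The crop confirms the choice: copper at crop (456,209), ring (583,221), white (457,363), crosshair (92,201) and knob (238,181). The other discs are blue or green.

```bash
sed -i "s/'copper':.*&(V>90),'black'/'copper':(H<18)\&(S>145)\&(V>90),'black'/; s/'dark':V<110/'dark':V<150/; s/'black':(V<75)/'black':(V<95)/" m.py
python3 - <<'E'
from m import *
for n,Q in(('top',dict(ceramic=((344,241),'white',14),copper=((344,202),'copper',12),clamp=((375,205),'black',12),mark=((253,200),'dark',90),knob=((289.5,195),'red',135))),
 ('scene',dict(ceramic=((310,195),'white',14),copper=((283,222),'copper',12),clamp=((254,205),'black',12),mark=((392,248),'dark',90),knob=((344,224),'red',125)))):
    c,f=load(n)
    for k,(p,kd,z) in Q.items(): print(n,k,*circ(c,blob(f,kd,p,20 if k!='mark' else 22),z),cast(c,p,z)[0,:2].round())
print(env.camera_params('wrist'))
E
```

```text
top ceramic [ 418.3 -230.5] [65.5 65.8] [ 417.7 -230.3] [ 415. -231.]
top copper [ 558.1 -230. ] [63.4 65.3] [ 558.2 -230.4] [ 559. -232.]
top clamp [ 549.  -346.7] [60.8 64.5] [ 548.6 -346.7] [ 549. -346.]
top mark [484.5  83.1] [ 6.3 96. ] [484.5  81.4] [546.  92.]
top knob [556.3 -37.9] [14.2 22.4] [556.5 -37.9] [555. -39.]
scene ceramic [ 423.5 -230.5] [64.7 65.9] [ 424.2 -230.1] [ 431. -225.]
scene copper [ 566.8 -230.1] [60.3 64.1] [ 567.  -230.1] [ 567. -229.]
scene clamp [ 559.2 -343.9] [62.  69.4] [ 559.1 -343.5] [ 557. -345.]
scene mark [550.8  93.8] [78.2 82.7] [568.9  97.4] [550.  92.]
scene knob [558.1 -40.3] [13.1 19.1] [558.2 -40.5] [573. -30.]
{'fx': 284.3115665701984, 'fy': 284.3115665701984, 'cx': 319.6126392441758, 'cy': 202.99241737643396, 'k1': -0.039374393158917956, 'R': array([[ 0.42983578,  0.90290509, -0.0018992 ],
       [ 0.86466341, -0.41102298,  0.28882053],
       [ 0.25999691, -0.12578756, -0.95738137]]), 't': array([-574.37532061,  -32.78061189,  391.31594732])}
```

>>> jog_arm(steps=[0,-55.4,-59.9,-2,64.5,0,-55.4,-59.9,-2,64.5,0,-55.4,-59.9,-2,64.5,0,-55.4,-59.9,-2,64.5,0,-55.4,-59.9,-2,64.5,0,-55.4,-59.9,-2,64.5,0,-55.4,-59.9,-2,64.5,0,-55.4,-59.9,-2,64.5,0,-55.4,-59.9,-2,64.5,0,-55.4,-59.9,-2,64.5,0,-55.4,-59.9,-2,64.5,0,-55.4,-59.9,-2,64.5,0,-55.4,-59.9,-2,64.5,0,-55.4,-59.9,-2,64.5,0,-55.4,-59.9,-2,64.5,0,-55.4,-59.9,-2,64.5,0,-55.4,-59.9,-2,64.5,0,-55.4,-59.9,-2,64.5,0,-55.4,-59.9,-2,64.5,0,-55.4,-59.9,-2,64.5])

```text
time_s: 2.1
ee_pos: [489.3, -258.3, 233.9]
ee_rot: [-180.0, -0.1, 90.1]
force: [-0.2, -0.1, 0.5]
gripper_width: 91.2
```

Run:
```python
from m import *
s=env.state(); print(s['time_s'],s['ee_pos'],s['ee_rot'],s['qpos'])
c,f=grab('wrist','w1')
for k,p,z in(('cer',(421,-230.5),14),('cop',(562,-230),12),('cla',(554,-345),12)): 
    q=proj(c,[[*p,z]])[0]; print(k,q)
    try: print(circ(c,blob(f,dict(cer='white',cop='copper',cla='black')[k],q,45),z))
    except Exception as e: print(e)
```

```text
2.1 [ 489.26022139 -258.33151238  233.89966326] [-1.79964600e+02 -5.72784378e-02  9.00979942e+01] [-2.90451459e+01  1.56919791e+01  9.04997584e+01  3.41320778e-02
  7.38670777e+01 -2.91526588e+01]
cer [269.78963539 158.81707123]
(array([ 419.7, -230.2]), array([65.7, 66.5]), array([ 419.9, -229.9]))
cop [372.40495299 158.48884408]
(array([ 561. , -230.2]), array([62.1, 63. ]), array([ 561. , -229.6]))
cla [362.7958596  235.69564011]
(array([ 550.7, -345.6]), array([62.6, 66.2]), array([ 550.8, -344.9]))
```

View pics/w1.png

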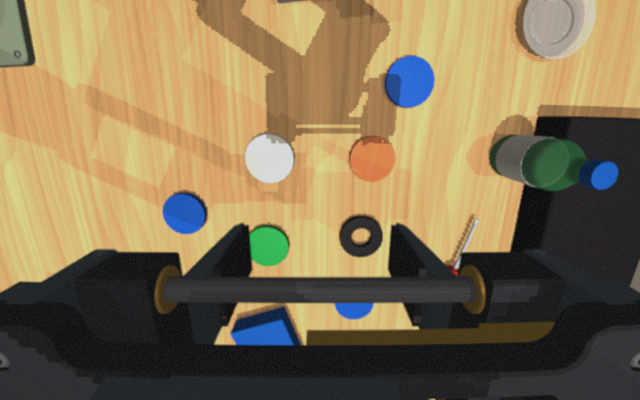

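The wrist view shows white at (270,158), copper (372,158), the ring (361,236) and green (266,245). Their sizes fit and they agree with the other views to within 5 mm. I'll go above the ceramic.

>>> jog_arm(force=30, steps=[0,2.9,-6.9,17,0,0,2.9,-6.9,17,0,0,2.9,-6.9,17,0,0,2.9,-6.9,17,0,0,2.9,-6.9,17,0,0,2.9,-6.9,17,0,0,2.9,-6.9,17,0,0,2.9,-6.9,17,0])

```text
time_s: 2.95
ee_pos: [423.0, -232.0, 65.9]
ee_rot: [179.7, 0.1, 90.0]
force: [-0.4, 0.7, 0.9]
gripper_width: 91.0
```

Run:
```python
from m import *
s=env.state(); print(s['time_s'],s['ee_pos'],s['ee_rot'])
c,f=grab('wrist','w2')
q=proj(c,[[420,-230.3,14]])[0]; print(q, circ(c,blob(f,'white',q,80),14))
```

```text
2.95 [ 423.03658027 -232.04326986   65.9400872 ] [1.79743568e+02 1.40283432e-01 9.00371186e+01]
[315.40323343 218.44813303] (array([ 419.2, -230.5]), array([64.2, 66.5]), array([ 421.6, -228.6]))
```

>>> jog_arm(steps=[0,0.1,-0.1,2,0,0,0.1,-0.1,4,0,0,0.1,-0.1,5.5,0,0,0.1,-0.1,5.9,0,0,0.1,-0.1,5.9,0,0,0.1,-0.1,5.9,0,1,0.1,-0.1,5.9,0,1,0.1,-0.1,5.9,0,1,0.1,-0.1,5.9,0,1,0.1,-0.1,5.9,0,1,0.1,-0.1,5.9,0,1,0.1,-0.1,5.9,0,1,0.1,-0.1,5.9,0])

```text
time_s: 4.3
ee_pos: [419.9, -230.1, 5.3]
ee_rot: [180.0, 0.0, 90.0]
force: [-0.6, 0.5, 4.7]
gripper_width: 67.2
```

>>> jog_arm(steps=[1,0,0,-2,0,1,0,0,-5,0,1,1,0.5,-9,0,1,3.5,1.7,-12,0,1,6.5,3.2,-15,0,1,10,5,-18,0,1,13.5,6.7,-20.5,0,1,17,8.5,-22.5,0,1,20,10,-24.5,0,1,23,11.4,-24.5,0,1,25,12.4,-24.5,0,1,26,12.8,-24.5,0,1,26,12.8,-24.5,0,1,26,12.8,-24.5,0])

```text
time_s: 5.7
ee_pos: [547.1, 29.2, 249.4]
ee_rot: [-179.9, 0.0, 90.0]
force: [-0.0, 0.9, -1.1]
gripper_width: 67.2
```

Run:
```python
from m import *
s=env.state(); print(s['time_s'],s['ee_pos'],s['ee_rot'],s['gripper_width'])
c,f=grab('wrist','w3')
print(proj(c,[[548,93,90],[557,-39,135]]))
```

```text
5.7 [547.07604834  29.23891013 249.400864  ] [-1.79915476e+02  4.14493127e-02  9.00077592e+01] 67.20082101331056
[[320.47619703 134.29866739]
 [328.45725836 258.58514703]]
```

View pics/w3.png

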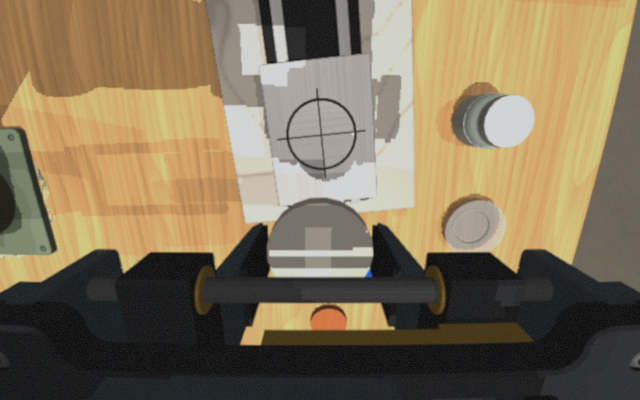

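The crosshair circle is at about (321,134), close to the predicted (320.5,134.3). The ceramic is held, with its leading rim at row 197.

```bash
cat >> m.py <<'E'
def ring(c,f,q,z,rad,R=40):
    g=cv2.cvtColor(f,cv2.COLOR_RGB2GRAY); b=cv2.morphologyEx(g,cv2.MORPH_BLACKHAT,np.ones((9,9)))
    yy,xx=np.mgrid[:400,:640]; m=(b>35)&(np.hypot(xx-q[0],yy-q[1])<rad)
    v,u=np.nonzero(m); P=cast(c,np.c_[u,v],z)[:,:2]; x0=cast(c,q,z)[0,:2]
    for w in(14,7,5,4,4):
        S=P[abs(np.hypot(*(P-x0).T)-R)<w]; A=np.c_[2*S,np.ones(len(S))]
        s=np.linalg.lstsq(A,(S**2).sum(1),rcond=None)[0]; x0=s[:2]
    return x0.round(1),np.sqrt(s[2]+x0@x0).round(1),len(S)
E
python3 - <<'E'
from m import *
c,f=load('w3'); print(ring(c,f,(321,134),90,45))
c,f2=load('top'); print('top',ring(c,f2,(253,200),90,18))
c,f2=load('scene'); print('scene',ring(c,f2,(392,248),90,26))
c,f=load('w3'); print(proj(c,[[547.1,29.2+34,244],[547.1,29.2+34,258],[547.1,29.2,258]]))
E
```

```text
(array([548.4,  92.6]), np.float64(38.6), 725)
top (array([547.1,  92.7]), np.float64(38.9), 108)
scene (array([550.1,  91.6]), np.float64(38.7), 157)
[[319.36042557 196.01267124]
 [319.3067705  202.31042411]
 [319.29114485 254.23947249]]
```

>>> jog_arm(steps=[1,2,0,0,0,1,4.5,0.1,2,0,1,6.2,0.1,5,0,1,6.3,0.1,8.5,0,1,6.3,0.1,11.5,0,1,6.3,0.1,13.5,0,1,6.3,0.1,14.5,0,1,6.3,0.1,14.8,0,1,6.3,0.1,14.8,0,1,6.3,0.1,14.8,0,1,6.3,0.1,14.8,0])

```text
time_s: 6.85
ee_pos: [549.5, 93.0, 103.1]
ee_rot: [179.9, -0.0, 90.0]
force: [0.6, -0.2, -1.4]
gripper_width: 66.9
```

>>> jog_arm(steps=[1,0,-0.1,0.3,0,1,0,-0.1,0.5,0,1,0,-0.1,0.6,0,1,0,-0.1,0.7,0,1,0,-0.1,0.7,0,1,0,-0.1,0.7,0,1,0,-0.1,0.7,0])

```text
time_s: 7.55
ee_pos: [547.6, 93.0, 95.3]
ee_rot: [-180.0, -0.0, 90.0]
force: [-0.4, -0.6, 3.8]
gripper_width: 67.1
```

>>> jog_arm(steps=[0.6,0,0,0,0,0,0,0,0,0,0,0,0,0,0,0,0,0,0,0,0,0,0,0,0,0,0,0,-2,0,0,0,0,-6,0,0,0,0,-9,0,0,0,0,-9,0,0,0,0,-9,0])

```text
time_s: 8.55
ee_pos: [547.8, 93.0, 185.2]
ee_rot: [179.9, -0.0, 90.0]
force: [0.3, -0.1, -1.2]
gripper_width: 91.2
```

Run:
```python
from m import *
s=env.state(); print(s['time_s'],s['ee_pos'],s['gripper_width'])
c,f=grab('scene','s4'); q=proj(c,[[548.4,92.5,104]])[0]; print(q)
h=cv2.cvtColor(f,cv2.COLOR_RGB2HSV); print(h[int(q[1]),int(q[0])],h[int(q[1])+25,int(q[0])+10])
x,y=q.astype(int); cv2.imwrite('pics/c4.png',cv2.resize(f[y-70:y+70,x-90:x+90],None,fx=3,fy=3)[:,:,::-1])
```

```text
8.55 [547.8327427   92.98609671 185.24607209] 91.19589644632902
[393.22803693 243.89526875]
[ 19  30 210] [110   3 220]
```

View pics/c4.png

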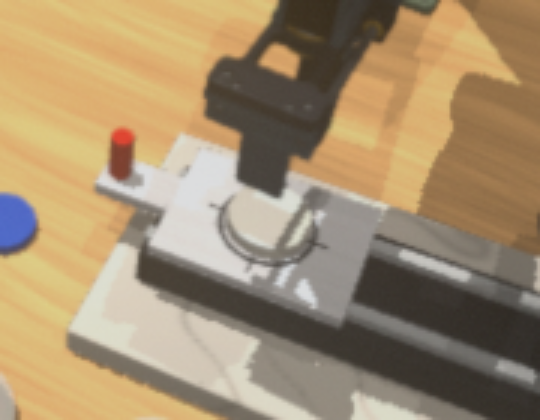

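The ceramic lies flat inside the circle, at crop (268,222), with an even margin. Next is the copper.

>>> jog_arm(steps=[0,-5,0.2,0,0,0,-10,0.4,0,0,0,-15,0.6,0,0,0,-20,0.8,0,0,0,-24,1,2,0,0,-28,1.2,5,0,0,-31,1.3,8.5,0,0,-32.3,1.3,12,0,0,-32.3,1.3,12,0,0,-32.3,1.3,12,0,0,-32.3,1.3,12,0])

```text
time_s: 9.7
ee_pos: [561.8, -229.4, 66.3]
ee_rot: [179.9, 0.0, 90.1]
force: [0.4, 0.3, 0.2]
gripper_width: 91.2
```

Run:
```python
from m import *
s=env.state(); print(s['time_s'],s['ee_pos'],s['ee_rot'])
c,f=grab('wrist','w5')
q=proj(c,[[561,-230,12]])[0]; print(q, circ(c,blob(f,'copper',q,80),12))
```

```text
9.7 [ 561.75635082 -229.35120485   66.32815618] [1.79881149e+02 2.73416054e-02 9.00683360e+01]
[318.32092673 220.25224219] (array([ 562. , -229.8]), array([62.5, 63.2]), array([ 561.6, -228.9]))
```

>>> jog_arm(steps=[0,0,0.1,2,0,0,0,0.1,4,0,0,0,0.1,5.5,0,0,0,0.1,6,0,0,0,0.1,6,0,0,0,0.1,6,0,1,0,0.1,6,0,1,0,0.1,6,0,1,0,0.1,6,0,1,0,0.1,6,0,1,0,0.1,6,0,1,0,0.1,6,0,1,0,0.1,6,0])

```text
time_s: 11.05
ee_pos: [561.9, -230.1, 5.2]
ee_rot: [180.0, 0.0, 90.0]
force: [-1.1, -0.6, 3.4]
gripper_width: 62.8
```

>>> jog_arm(steps=[1,0,0,-1.5,0,1,0,0,-4,0,1,0,0,-8,0,1,1,0,-12,0,1,3,-0.1,-15.5,0,1,6,-0.3,-18,0,1,9.5,-0.5,-19,0,1,13.5,-0.7,-19,0,1,17.5,-0.9,-19,0,1,21.5,-1.1,-19,0,1,25.5,-1.3,-19,0,1,29,-1.4,-19,0,1,31.3,-1.4,-17,0,1,32.3,-1.4,-14.5,0,1,32.3,-1.4,-12.5,0,1,32.3,-1.4,-11.5,0,1,32.3,-1.4,-11.2,0,1,32.3,-1.4,-11.2,0,1,32.3,-1.4,-11.2,0,1,32.3,-1.4,-11.2,0])

```text
time_s: 13.05
ee_pos: [548.4, 92.8, 118.0]
ee_rot: [179.9, -0.0, 90.0]
force: [0.1, -0.3, -3.1]
gripper_width: 62.4
```

>>> jog_arm(steps=[1,0,0,0.3,0,1,0,0,0.5,0,1,0,0,0.7,0,1,0,0,0.8,0,1,0,0,0.8,0,1,0,0,0.8,0,1,0,0,0.8,0])

```text
time_s: 13.75
ee_pos: [547.5, 93.0, 109.2]
ee_rot: [-180.0, 0.0, 90.0]
force: [-2.4, -0.9, 1.7]
gripper_width: 62.7
```

>>> jog_arm(steps=[0.6,0,0,0,0,0,0,0,0,0,0,0,0,0,0,0,0,0,0,0,0,0,0,0,0,0,0,0,-2,0,0,0,0,-5,0,0,0,0,-8,0,0,-5,0,-8,0,0,-10,0,-8,0,0,-15,0.1,-8,0,0,-20,0.1,-8,0,0,-25,0.1,-7,0,0,-30,0.2,-5,0,0,-35,0.2,-3,0,0,-39,0.2,0,0,0,-42,0.2,3,0,0,-43.8,0.2,4.5,0,0,-43.8,0.2,4.5,0,0,-43.8,0.2,4.5,0])

```text
time_s: 15.75
ee_pos: [550.1, -344.5, 64.2]
ee_rot: [180.0, -0.0, 90.0]
force: [0.4, 1.0, -0.2]
gripper_width: 91.2
```

Run:
```python
from m import *
s=env.state(); print(s['time_s'],s['ee_pos'],s['ee_rot'])
c,f=grab('wrist','w6')
q=proj(c,[[551,-345.3,12]])[0]; print(q)
for r in(40,55): print(circ(c,blob(f,'black',q,r),12))
cv2.imwrite('pics/c6.png',f[100:340,200:440,::-1])
c,f=grab('scene','s6'); x,y=proj(c,[[548.4,92.5,110]])[0].astype(int)
a=cv2.resize(f[y-60:y+60,x-60:x+60],(240,240))[:,:,::-1]
cv2.imwrite('pics/c6.png',np.hstack([cv2.imread('pics/c6.png'),a]))
print(circ(c,blob(f,'copper',(x,y),30),116))
```

```text
15.75 [ 550.1246087  -344.4741893    64.23607266] [ 1.79984688e+02 -4.58254245e-02  8.99936193e+01]
[320.38280619 221.41247667]
(array([ 551.5, -346.3]), array([63.5, 65.8]), array([ 551.5, -345.6]))
(array([ 551.5, -346.3]), array([63.5, 65.8]), array([ 551.5, -345.6]))
(array([552.5,  91.9]), array([56.1, 57.5]), array([553.1,  91.7]))
```

View pics/c6.png

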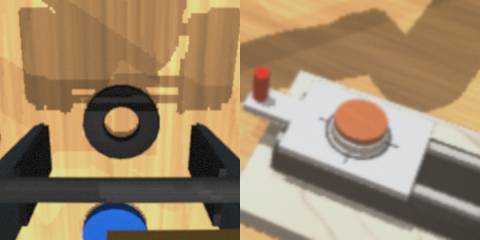

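The ring is at left (121,122) between the open fingers. On the right, the copper sits flat and centred on the ceramic at (361,120). I'll grasp the ring.

>>> jog_arm(steps=[0,-0.1,0.1,2,0,0,-0.1,0.1,4,0,0,-0.1,0.1,5.5,0,0,-0.1,0.1,5.9,0,0,-0.1,0.1,5.9,0,0,-0.1,0.1,5.9,0,1,-0.1,0.1,5.9,0,1,-0.1,0.1,5.9,0,1,-0.1,0.1,5.9,0,1,-0.1,0.1,5.9,0,1,-0.1,0.1,5.9,0,1,-0.1,0.1,5.9,0,1,-0.1,0.1,5.9,0])

```text
time_s: 17.15
ee_pos: [551.0, -346.2, 5.2]
ee_rot: [180.0, 0.0, 90.0]
force: [-0.9, 0.2, 2.1]
gripper_width: 64.2
```

>>> jog_arm(steps=[1,0,0,-1.5,0,1,0,0,-4,0,1,0,0,-8,0,1,2,0,-12,0,1,5,0,-15.5,0,1,9,0,-18,0,1,13.5,-0.1,-19,0,1,18,-0.1,-19,0,1,22.5,-0.2,-19,0,1,27,-0.2,-19,0,1,31.5,-0.3,-19,0,1,36,-0.3,-19,0,1,40,-0.3,-19,0,1,42.8,-0.3,-17.5,0,1,43.9,-0.3,-15.5,0,1,43.9,-0.3,-13.5,0,1,43.9,-0.3,-12.6,0,1,43.9,-0.3,-12.4,0,1,43.9,-0.3,-12.4,0,1,43.9,-0.3,-12.4,0])

```text
time_s: 19.15
ee_pos: [548.4, 92.7, 130.0]
ee_rot: [179.9, -0.0, 90.0]
force: [1.1, -0.5, -1.4]
gripper_width: 63.7
```

>>> jog_arm(steps=[1,0,0,0,0,1,0,0,0.3,0,1,0,0,0.5,0,1,0,0,0.7,0,1,0,0,0.8,0,1,0,0,0.8,0,1,0,0,0.8,0,1,0,0,0.8,0])

```text
time_s: 19.95
ee_pos: [547.5, 92.9, 121.2]
ee_rot: [-180.0, 0.0, 90.0]
force: [-1.1, 0.3, 1.7]
gripper_width: 63.4
```

>>> jog_arm(steps=[0.6,0,0,0,0,0,0,0,0,0,0,0,0,0,0,0,0,0,0,0,0,0,0,0,0,0,0,0,-2,0,0,0,0,-5,0,0,0,0,-8,0,0,-4,0.3,-8,8,0,-8,0.6,-8,16,0,-12,0.9,-8,24,0,-16,1.2,-8,32,1,-17.8,1.2,-8,40,1,-17.8,1.2,-8,48,1,-17.8,1.2,-8,56,1,-17.8,1.2,-8,64,1,-17.8,1.2,-8,72,1,-17.8,1.2,-8,80,1,-17.8,1.2,-8,86.2,1,-17.8,1.2,-8,86.2])

```text
time_s: 21.95
ee_pos: [559.8, -85.0, 200.8]
ee_rot: [-180.0, -0.0, 3.8]
force: [0.0, -0.2, -0.2]
gripper_width: 30.1
```

Run:
```python
from m import *
s=env.state(); print(s['time_s'],s['ee_pos'],s['ee_rot'],s['gripper_width'])
c,f=grab('scene','s7'); x,y=proj(c,[[550,40,110]])[0].astype(int)
cv2.imwrite('pics/c7.png',cv2.resize(f[y-90:y+70,x-100:x+100],None,fx=3,fy=3)[:,:,::-1])
print(circ(c,blob(f,'red',proj(c,[[557,-37.5,125]])[0],14),125))
c,f=grab('top','t7'); q=proj(c,[[548.4,92.6,128]])[0]; print(circ(c,blob(f,'black',q,14),128)); print(circ(c,blob(f,'red',proj(c,[[557,-37.5,135]])[0],14),135))
```

```text
21.95 [559.79351362 -84.9997755  200.81871437] [-1.79993737e+02 -2.76159278e-03  3.82932920e+00] 30.097881389463844
(array([558.1, -41.1]), array([ 9.8, 15.9]), array([558.8, -40.3]))
(array([541.1,  96.4]), array([50.7, 72.3]), array([540.5, 101.2]))
(array([0, 0]), array([0, 0]), array([555.3, -32.5]))
```

View pics/c7.png

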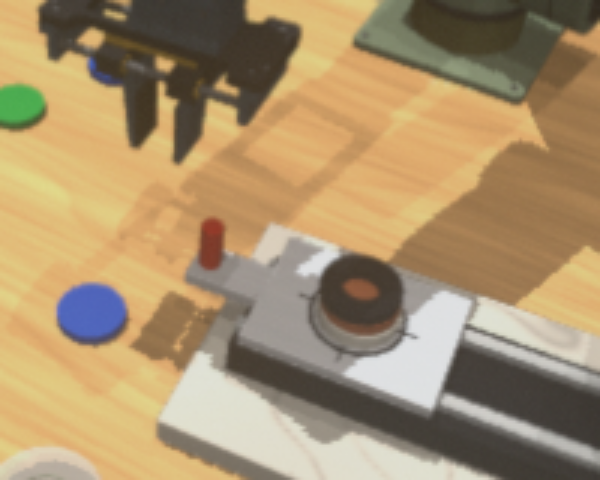

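The stack is flat: black ring at crop (361,285) with copper and ceramic below, inside the circle. The knob is at (211,243), and the fingers are behind it. I'll lower the closed fingers and push.

>>> jog_arm(steps=[1,0,0,3,0,1,0,0,6,0,1,0,0,8.5,0,1,0,0,9.5,0,1,0,0,9.5,0,1,0,0,9.5,0,1,0,-0.8,9.5,0,1,0,-1.4,9.5,0,1,0,-1.8,9.5,0,1,0,-2.1,9.5,0,1,0,-2.4,9.5,0,1,0,-2.7,9.5,0,1,0,-3,9.5,0,1,0,-3.3,9.5,0])

```text
time_s: 23.45
ee_pos: [557.4, -52.5, 106.0]
ee_rot: [179.9, 0.0, 3.8]
force: [-0.8, -2.9, -0.2]
gripper_width: 0.4
```

>>> jog_arm(steps=[1,0,-0.3,0,0,1,0,-0.7,0,0,1,0,-1.2,0,0,1,0,-1.8,0,0,1,0,-2.5,0,0,1,0,-3.2,0,0,1,0,-3.9,0,0,1,0,-4.6,0,0,1,0,-5.3,0,0,1,0,-6,0,0,1,0,-6.7,0,0,1,0,-7.4,0,0,1,0,-8.1,0,0,1,0,-8.8,0,0,1,0,-9.5,0,0,1,0,-10.2,0,0,1,0,-10.9,0,0,1,0,-11.5,0,0,1,0,-12,0,0,1,0,-12.3,0,0])

```text
time_s: 25.45
ee_pos: [549.4, 71.3, 106.0]
ee_rot: [-180.0, -0.0, 3.8]
force: [-1.2, -3.3, 0.3]
gripper_width: 0.7
```

>>> jog_arm(steps=[1,0,-0.3,0,0,1,0,-0.7,0,0,1,0,-1.2,0,0,1,0,-1.8,0,0,1,0,-2.5,0,0,1,0,-3.2,0,0,1,0,-3.9,0,0,1,0,-4.6,0,0,1,0,-5.3,0,0,1,0,-6,0,0,1,0,-6.6,0,0,1,0,-7.2,0,0,1,0,-7.7,0,0,1,0,-8.1,0,0,1,0,-8.5,0,0,1,0,-8.8,0,0,1,0,-9,0,0,1,0,-9,0,0])

```text
time_s: 27.25
ee_pos: [543.8, 161.0, 106.1]
ee_rot: [-179.9, -0.1, 3.8]
force: [0.0, -0.4, -0.0]
gripper_width: 0.5
```

Run:
```python
from m import *
s=env.state(); print(s['time_s'],s['ee_pos'],s['force'])
c,f=grab('scene','s8'); x,y=proj(c,[[540,240,140]])[0].astype(int); print(x,y)
x0,y0=x-100,y-90; cv2.imwrite('pics/c8.png',cv2.resize(f[y0:y0+160,x0:x0+200],None,fx=3,fy=3)[:,:,::-1]); print(x0,y0)
```

```text
27.25 [543.81410994 161.02409893 106.08913868] [ 0.04272357 -0.4495135  -0.03941688]
459 258
359 168
```

View pics/c8.png

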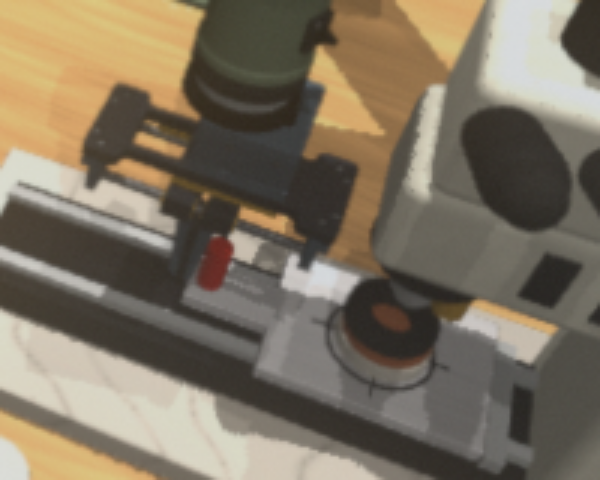

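The stack is intact at crop (392,320), just short of the objective. The knob is at (216,262), with the finger right behind it. I'll measure the travel left.

Run:
```python
from m import *
Y=np.array([-.0663,.9978,0])
K=lambda n:blob(load(n)[1],'red',p,16)
for n,p in(('scene',(344,224)),('s8',(431,255))):
    c,f=load(n); k=blob(f,'red',p,16); top=k[k[:,1]<=k[:,1].min()+1].mean(0); bot=k[k[:,1]>=k[:,1].max()-1].mean(0)
    print(n,top,bot,cast(c,top,135)[0],cast(c,bot,92)[0],k.min(0),k.max(0))
    for j in(0,.2,.21,.22,.23,.24): 
        X=np.array([557,-37.5,135])+Y*j*1000; print(j,proj(c,[X])[0].round(1),proj(c,[X-[0,0,45]])[0].round(1),end=' ')
    print()
```

```text
scene [343.  216.6] [343.5        220.66666667] [560.90935654 -40.51160258 135.        ] [535.90048485 -50.7676585   92.        ] [341. 216.] [346. 221.]
0 [344.9 216.1] [343.9 228.4] 0.2 [424.2 246.5] [420.3 258.6] 0.21 [428.5 248.2] [424.4 260.3] 0.22 [432.9 249.9] [428.6 261.9] 0.23 [437.2 251.5] [432.7 263.6] 0.24 [441.6 253.2] [437.  265.2] 
s8 [431.5        248.33333333] [429.  262.6] [539.8504479  177.87984398 135.        ] [545.44578689 183.73926225  92.        ] [427. 248.] [435. 263.]
0 [344.9 216.1] [343.9 228.4] 0.2 [424.2 246.5] [420.3 258.6] 0.21 [428.5 248.2] [424.4 260.3] 0.22 [432.9 249.9] [428.6 261.9] 0.23 [437.2 251.5] [432.7 263.6] 0.24 [441.6 253.2] [437.  265.2]
```

>>> jog_arm(steps=[1,0,-0.2,0,0,1,0,-0.4,0,0,1,0,-0.6,0,0,1,0,-0.8,0,0,1,0,-1,0,0,1,0,-1.2,0,0,1,0,-1.4,0,0,1,0,-1.5,0,0,1,0,-1.6,0,0])

```text
time_s: 28.2
ee_pos: [543.8, 162.4, 106.3]
ee_rot: [178.5, 0.0, 4.2]
force: [5.0, -46.9, 5.3]
gripper_width: 0.6
```

Run:
```python
from m import *
s=env.state(); print(s['time_s'],s['ee_pos'],s['force'],s['torque'])
c,f=grab('scene','s9')
k=blob(f,'red',(434,256),16); print(k.min(0),k.max(0),k.mean(0)); k=blob(load('s8')[1],'red',(431,255),16); print(k.min(0),k.max(0),k.mean(0))
k=blob(load('scene')[1],'red',(344,224),16); print(k.min(0),k.max(0))
print('tcp',proj(c,[s['ee_pos'],[543.8,161,106]]))
h=cv2.cvtColor(f,cv2.COLOR_RGB2HSV).astype(int); h8=cv2.cvtColor(load('s8')[1],cv2.COLOR_RGB2HSV).astype(int)
for g in(h,h8):
    m=(g[...,0]<18)&(g[...,1]>120)&(g[...,2]>60); m[:, :460]=0; m[:,520:]=0; m[:255]=0; m[:295]=m[:295]; m[300:]=0
    v,u=np.nonzero(m); print('copper px',u.mean(),v.mean(),len(u))
for j in(0,210,220,230,240): print(j,proj(c,[[548.4-.0663*j,92.6+.9978*j,90],[548.4-.0663*j,92.6+.9978*j,116]]).round(1).tolist())
x0,y0=359,168; cv2.imwrite('pics/c9.png',cv2.resize(f[y0:y0+160,x0:x0+200],None,fx=4,fy=3.7,interpolation=2)[:,:,::-1])
```

```text
28.2 [543.80046151 162.4174925  106.31162847] [  5.03197719 -46.90540797   5.34005526] [-7.65419809 -0.70180388  0.16467622]
[427. 247.] [435. 263.] [431.25       255.47222222]
[427. 248.] [435. 263.] [430.67567568 255.40540541]
[341. 216.] [346. 221.]
tcp [[421.82760429 254.43964669]
 [421.2235715  254.26334822]]
copper px 489.7717391304348 276.8478260869565 92
copper px 489.26582278481015 276.63291139240505 79
0 [[392.4, 247.6], [394.0, 240.7]]
210 [[481.0, 282.7], [484.7, 276.0]]
220 [[485.5, 284.5], [489.4, 277.8]]
230 [[490.1, 286.3], [494.1, 279.6]]
240 [[494.7, 288.1], [498.9, 281.4]]
```

View pics/c9.png

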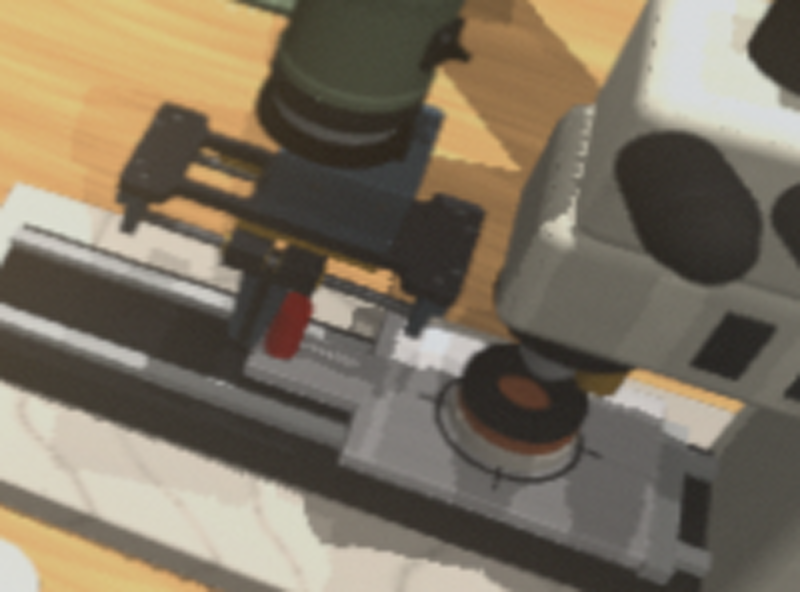

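Run:
```python
from m import *
c,f=load('s9')
for j in(200,210,220,230,240): print(j,proj(c,[[548.4-.0663*j,92.6+.9978*j,150],[548.4-.0663*j,92.6+.9978*j,198],[548.4-.0663*j+55*.998,92.6+.9978*(j-45)+3.6,222],[548.4-.0663*j,92.6+.9978*j+80,90]]).round(1).tolist())
y0,x0=245,470
cv2.imwrite('pics/c10.png',cv2.resize(f[245:300,455:535],None,fx=8,fy=8,interpolation=2)[:,:,::-1])
```

```text
200 [[485.1, 264.9], [492.7, 250.8], [468.4, 252.9], [513.1, 297.4]]
210 [[489.9, 266.7], [497.8, 252.6], [473.6, 254.9], [517.9, 299.3]]
220 [[494.8, 268.5], [502.9, 254.5], [478.9, 256.9], [522.8, 301.2]]
230 [[499.6, 270.4], [508.0, 256.4], [484.2, 258.9], [527.6, 303.1]]
240 [[504.5, 272.3], [513.2, 258.2], [489.6, 260.9], [532.5, 305.1]]
```

View pics/c10.png

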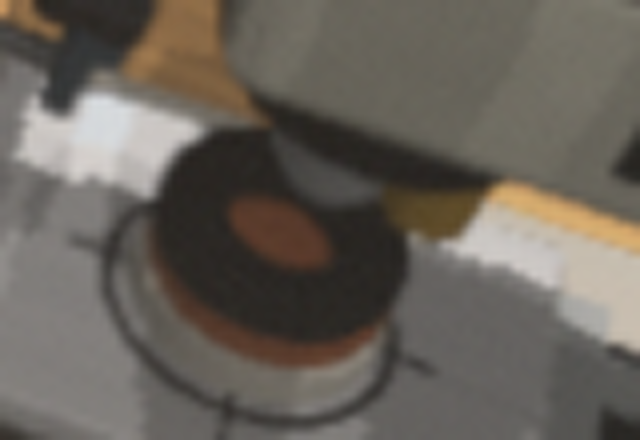

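The close crop shows the objective's lower end at about (496,267), which puts it roughly 222 mm ahead of the starting crosshair. The carriage has moved about 220 mm, so it started at roughly 0.02 m and the 47 N means it has met the end stop. The wrist torque also fits contact at the finger tips rather than the body. I'll back off and check.

>>> jog_arm(steps=[1,0,-1,0,0,1,0,-0.2,0,0,1,0,1,0,0,1,0,3,0,0,1,0,6,0,0,1,0,10,0,0,1,0,14,-1,0,1,0,18,-4,0,1,0,22,-7,0,1,0,26,-9,0,1,0,30,-9,0,1,0,30,-9,0])

```text
time_s: 29.45
ee_pos: [563.7, -127.1, 197.1]
ee_rot: [179.9, -0.3, 3.5]
force: [0.5, 0.7, 0.4]
gripper_width: 0.7
```

Run:
```python
from m import *
s=env.state(); print(s['time_s'],s['ee_pos'],s['force'],s['qvel'].round(2))
c,f=grab('scene','s11')
k=blob(f,'red',(434,256),18); print('knob',k.min(0),k.max(0),k.mean(0))
for z0,j in((90,220),):
    q=proj(c,[[548.4-.0663*j,92.6+.9978*j,90]])[0]; print('mark',ring(c,f,q,90,26), 'start scene est 550.1,91.6')
h=cv2.cvtColor(f,cv2.COLOR_RGB2HSV).astype(int); m=(h[...,0]<18)&(h[...,1]>110)&(h[...,2]>60)
n,l,st,ce=cv2.connectedComponentsWithStats(m.astype(np.uint8)); 
for i in range(1,n):
    if 470<ce[i][0]<515 and 262<ce[i][1]<300 and st[i,4]>10: print(ce[i],st[i],cast(c,ce[i],122)[0].round(1))
t,g=grab('top','t11')
cv2.imwrite('pics/c11.png',np.hstack([cv2.resize(f[240:305,440:540],(500,325),interpolation=2),cv2.resize(g[150:250,180:260],(260,325),interpolation=2)])[:,:,::-1])
```

```text
29.45 [ 563.71863944 -127.05748699  197.09282447] [0.47331853 0.72733186 0.36662666] [3.76 0.   2.77 3.2  0.91 2.24]
knob [429. 248.] [436. 256.] [432.31818182 251.45454545]
mark (array([527.9, 310.5]), np.float64(38.6), 84) start scene est 550.1,91.6
[489.66666667 273.7254902 ] [484 271  12   7  51] [528.  309.3 122. ]
[494.54545455 288.45454545] [490 287  10   3  11] [560.7 327.6 122. ]
```

View pics/c11.png

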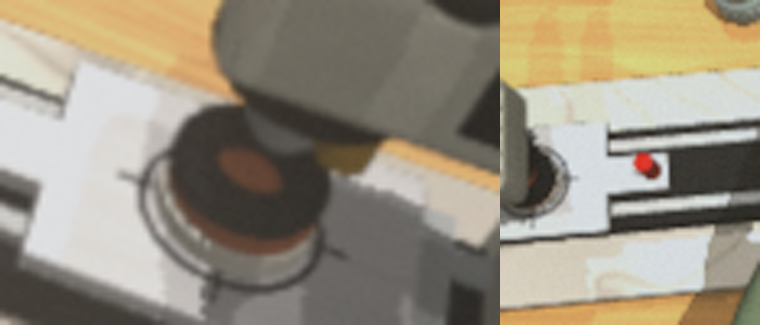

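The carriage is at the stop. The scene fit puts the crosshair at (527.9, 310.5) and the ring hole at (528.0, 309.3), and the stack is flat under the objective. The knob stayed put, and the arm is clear of everything.

```bash
python3 -c "
from workcell import env
print(env.state()['time_s'],env.job_done())"
```

```text
the job is handed in; nothing more can be done
29.55 None
```

I stacked the ceramic, copper and clamp ring on the crosshair, setting each one down until it touched before letting go. I then pushed the carriage home by its knob with shut fingers, backed the arm off and handed the job in at 29.6 s; no verdict was reported.

**Last checks:**
- **Stack:** it is flat and in the right order. The ring's hole measured about 1 mm from the crosshair, (528.0, 309.3) against (527.9, 310.5).
- **Arm:** it is clear of everything.
- **Bystanders:** I did not re-measure them at the end. No move was planned near them.

**One disagreement:** the carriage moved only about 220 mm, not 240 mm, before it stopped hard at 47 N.
- I take this as the end stop, with the carriage having started near 0.02 m. The objective's column in the picture put it about 222 mm ahead of the starting crosshair. The wrist torque also fitted contact at the finger tips, not the gripper body against the microscope.
- The objective's height in the picture gave a shorter figure, about 205 mm, so the home position is only confirmed to roughly a centimetre. The limit is 8 mm.

I viewed 12 pictures, two over the budget, to settle that question.

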